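# Load a plate in a ratchet lift and jack it up to the gauge

### The arm

A 6-joint arm with a two-finger parallel gripper is mounted at the origin on the work surface. World frame = base frame: x ahead of the robot, y to its left, z up, the work surface at z = 0. Lengths are in m, angles in rad, forces in N, time in s.
With the tool pointing down it reaches from about 0.225 to 0.875 m from the base axis. Payload 3.4 kg.
Tool frame: the origin (TCP) lies between the finger pads; the fingertips stand 11 mm ahead of it and the grasp point (between the pads) lies 8 mm behind it; z points along the fingers, y is the line along which they close (so a half turn about z gives the same grasp; the last joint's range is limited). The gripper opens to 85 mm and grips with 20 to 120 N. Pads are 22 mm wide; open, the fingers measure 114 mm over their backs; the gripper's body (76 mm by 85 mm) begins 54 mm behind the grasp point. The pads swing forward as they close: fully open they stand 13 mm farther back than shut.
Start: joints at [1.151, 0.276, 1.505, -0, 1.361, -0.121], TCP at [0.169, 0.55, 0.242] pointing down, gripper open.
Joint ranges: [-2.89, 2.89], [-0.75, 2.08], [0.22, 2.7], [-1.18, 4.32], [0.11, 2.71], [-2.7, 2.7]. Speed limits (rad/s): [2.57, 2.57, 3.14, 3.14, 3.14, 3.14].

### API

Orientations are given as a unit quaternion [w, x, y, z].
In Python, from rig import sensors, eyes, manip gives the robot as it stands.
- The arm moves only by the tool drive_tool, never from a script. Its argument "deltas" is a list of rows, each an object with "linear": the shift along the world's x, y, z in mm, a list of three; "twist": the turn about the world's z in degrees; "claw": the opening, from 0 (shut) to 1 (fully open). In form: [{"linear": [tx, ty, tz], "twist": twist, "claw": claw}, ...]. A call has 1 to 12 rows; each row is the pose to reach, as a shift and turn from the pose commanded when the call began; what a row does not reach only later rows make up. A row lasts 1/12 s, in which the tool goes at most 41.7 mm and 7.16 degrees, less where a joint would pass 70% of its speed; a pose out of reach is approached as far as the arm can. A call with a gripper value outside its range is refused whole. The fingers move at their own pace and stop on an object; "squeeze" is the grip in N (left out, the last holds). Time passes only in rows, so rows that repeat a pose let the fingers close. It gives the time, the measured TCP pose, the force, the opening and the grip force at its end, in the units of the state.
- sensors.get_state(): the state, without advancing time (a new reading comes with each control period).
- eyes.get_image(name): name is "side" or "top" or "wrist"; returns the picture (420x560x3 uint8, red, green, blue); there is no depth.
- eyes.camera_model(name): a dict with "intrinsics" (3x3 intrinsics, pixels), "dist" ([k1, k2, p1, p2, k3] as OpenCV has them; the pictures are not rectified), "R" (3x3) and "t" (3): a world point X has camera coordinates R X + t. Camera axes: x right, y down, z forward; pixel columns grow to the right and rows downward; lengths in m; the calibration is good to about 2 mm. A picture is of the moment at which its call begins: read the wrist's pose just before it. camera_model takes no time and is no camera call; for the wrist camera it gives the pose at the moment of the call.
- manip.sign_off(): hands the job in; it is judged then, once.
The state is a dict: "clock": time; "qpos": joint angles; "qd": joint speeds; "effort": joint torques, N m; "position": TCP position; "ee_rot": TCP orientation; "contact_force": force on the tool from outside, world axes, zero at the start; "moment": the same for the moment, N m; "width": finger opening in m; "gripper_force": force on a finger pad.
Only numpy, scipy, OpenCV 4.12 (cv2) and the standard library are available. Lean on these libraries where they do the work, as an engineer would, in place of code of your own. Each camera call takes 0.05 s, during which the arm holds its last target. There are 200 camera calls.

### The job

Take the full-size metal plate (the one that is both wide and tall) out of the grey rack and slide it down into the slot of the lift's holder until it is fully home; then, with the ratchet lever, swinging it back and forth, jack the holder up notch by notch until its index bar stands level between the two bars of the gauge, and let go. Do not turn the toothed wheel by hand or pull on the holder, and leave the two smaller plates, the bottle and the beaker as they are.

Things in the scene. Friction and masses are not known exactly. Their poses are not given: they have to be found in the camera images.
- plate_centre (a point): Centre of the full-size plate: a plain aluminium slab 10 mm thick (its x), 100 mm wide (its y), 90 mm tall (its z, up), about 240 g. It stands on edge in one of the rack's three slots (which one varies), beside a narrower and a shorter plate; in the rack its upper 62 mm stand free. Either way round will do.
- rack: Grey plastic rack fixed to the bench, 165 (x) x 124 (y) x 36 mm tall; origin at the centre of its underside. Three slots along its y at x = -65, 0 and +65 mm, each 12.5 x 103.5 mm, floor 8 mm above the bench; one plate stands in each.
- plate_narrow: Bystander: aluminium plate 10 x 70 x 90 mm tall in the rack, origin at the centre of its underside. Leave it alone (it may not shift by 20 mm).
- plate_short: Bystander: aluminium plate 10 x 100 x 60 mm tall in the rack, origin at the centre of its underside. Leave it alone (it may not shift by 20 mm).
- lift_axis (a point): Point on the bench on the vertical axis of the lift, round which wheel and lever turn; axes of the lift (x ahead, y left at yaw 0, z up). The lift is fixed: a grey round base (radius 105 mm, 12 mm thick) with a central pedestal, and a steel gauge post 12 mm in diameter, 205 mm tall, at x +22, y +95 mm.
- wheel: Toothed ratchet wheel of the lift, radius 61 mm, 26 to 44 mm above the bench, origin on the axis at its underside. 12 saw teeth; a spring pawl keeps it from turning back. One notch raises the holder by 8 mm; it cannot be let down again. Not to be pushed directly.
- lever (a joint): Lever angle (rad): 0 back stop, 0.80 forward stop, growing counter-clockwise from above. The lever points along the lift's -x turned by (value - 0.40) about z. Needs 2 to 3 N, stays where left. Forward drives the wheel; back leaves it held. The pawl takes a tooth below 0.12, the notch clicks above 0.68: one notch a full swing, never two. Starts at 0.05 to 0.45, so the first push may make no notch.
- lever_handle (a point): Middle of the upright round grey plastic handle at the lever's end: 22 mm in diameter, from 59 to 125 mm above the bench, this point 93 mm above the bench and 135 mm from the lift's axis. The lever bar below it is 26 mm wide, its top at 59 mm.
- stage: The lift's holder: aluminium block 40 (x) x 124 (y) x 46 mm tall, origin at the centre of its underside, axes as the lift's; underside 90 mm above the bench at the start; it rises straight up. One slot open at the top, along its y: 12.5 x 103.5 mm, 36 mm deep, 4 mm chamfer at the mouth. Not to be pulled or pushed with more than 12 N.
- stage_seat (a point): Where the centre of the full-size plate lies when the plate is fully home in the holder's slot: 55 mm above the holder's underside (9 mm above its top face) on the lift's axis. The plate's thickness lies along this x, its width along this y.
- index_bar (a point): Middle of the index bar, a steel bar 5 x 30 x 5 mm that sticks out of the holder's left (+y) end and rises with it.
- gauge_mid (a point): Midway in height between the two parallel bars of the gauge, clamped on the post beside the index bar. The bars are 5 mm thick, inner faces 10 mm above and below this point; they lie 22 mm to the lift's +x of the index bar, which passes them freely. Fixed in a run; its height varies: 24 to 44 mm above the index bar at the start.
- bottle: Bystander: amber bottle, 66 mm in diameter, 190 mm tall, origin at the centre of its underside, standing between rack and lift. Leave it standing where it is.
- beaker: Bystander: glass beaker, 64 mm in diameter, 70 mm tall, origin at the centre of its underside, standing between rack and lift, nearer the robot. Leave it standing where it is.
- plate: The full-size plate again, same axes as its centre; origin at the centre of its underside.
Not all that is in view belongs to the job. Leave any brown or purple look-alike of the plate alone.

How it is judged:
By the outcome, as a careful person would: the job done as asked, in the order asked, and still so for the second after the job is handed in, with the robot touching nothing.
It also fails if it takes over 72 s, if anything falls off the work surface, if the arm or the gripper's body presses on something with over 40 N, if the wrist force passes 120 N, or if a joint passes its speed limit or range.

## Working session

There is one attempt and no reset: what is moved stays moved. The work goes in short steps, Python scripts to look and compute and a tool call to move; the robot and the scene stay as the last step left them, time stands still between calls to the robot, and variables do not carry over. Pictures are saved under pics/ and viewed, at most 13 in all, crops included, and the job is handed in when it is done.

Besides the shell and the picture viewer there is one more tool, called after "Call:" as a command line: name --argument value ..., lists and objects as JSON in quotes. drive_tool: Moves the arm, as the interface text tells. Its arguments: {"type":"object","properties":{"deltas":{"type":"array","items":{"type":"object","properties":{"linear":{"type":"array","items":{"type":"number"}},"twist":{"type":"number"},"claw":{"type":"number"}}}},"squeeze":{"type":"number"}},"required":["deltas"]}

```bash
mkdir -p pics; ls; python3 - <<'E'
from rig import sensors, eyes
import cv2
s=sensors.get_state(); print(s)
for n in ["side","top","wrist"]:
    cv2.imwrite(f"pics/{n}0.png",eyes.get_image(n)[:,:,::-1]); m=eyes.camera_model(n); print(n,m)
E
```

```text
pics
{'clock': 0.0, 'qpos': array([ 1.15098756e+00,  2.76588131e-01,  1.50614240e+00,  1.73105789e-05,
        1.36070060e+00, -1.20967756e-01]), 'qd': array([ 6.45728000e-04, -8.23563430e-04,  3.03450469e-05, -1.60093279e-03,
       -6.54936852e-04, -1.41274535e-03]), 'effort': array([-9.20242819e-04, -4.16778266e+01, -2.45801675e+01,  8.90603746e-05,
        1.09728271e-02,  5.66159727e-06]), 'position': array([0.16905819, 0.54904835, 0.24143992]), 'ee_rot': array([-2.53689287e-04,  1.48866849e-01,  9.88856823e-01, -8.83578427e-04]), 'contact_force': array([0.94110579, 0.10083948, 0.36641808]), 'moment': array([-0.0113731 , -0.04778501, -0.02030853]), 'gripper_force': 0.0, 'width': 0.08538075899000774}
side {'intrinsics': array([[495.93483387,   0.        , 286.46113542],
       [  0.        , 495.93483387, 209.33829375],
       [  0.        ,   0.        ,   1.        ]]), 'dist': array([-0.0964441,  0.       ,  0.       ,  0.       ,  0.       ]), 'R': array([[-0.99714006, -0.07552296, -0.00282636],
       [-0.05527158,  0.75424345, -0.65426437],
       [ 0.05154375, -0.652237  ,
[... 285 characters left out ...]
        ,  0.        ,  0.        ]), 'R': array([[-0.0113512 , -0.99993149,  0.00285864],
       [-0.98064067,  0.01057322, -0.19553027],
       [ 0.19548665, -0.0050228 , -0.9806935 ]]), 't': array([0.07284915, 0.56369491, 0.69893536])}
wrist {'intrinsics': array([[316.95916039,   0.        , 278.85771817],
       [  0.        , 316.95916039, 209.37947088],
       [  0.        ,   0.        ,   1.        ]]), 'dist': array([-0.06016381,  0.        ,  0.        ,  0.        ,  0.        ]), 'R': array([[ 0.29481049,  0.95555521, -0.00100516],
       [ 0.91413142, -0.28172363,  0.29153996],
       [ 0.27829935, -0.08686789, -0.95655812]]), 't': array([-0.5747604 , -0.03691359,  0.37980818])}
```

View pics/side0.png

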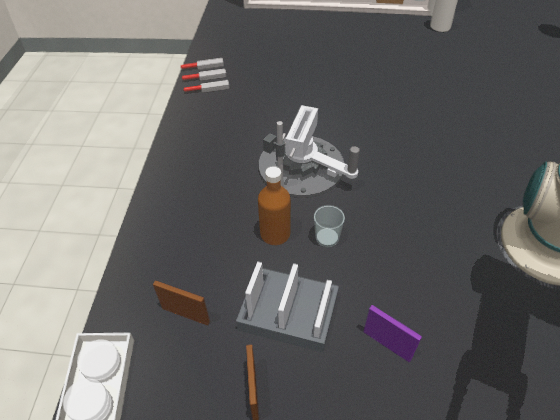

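View pics/top0.png

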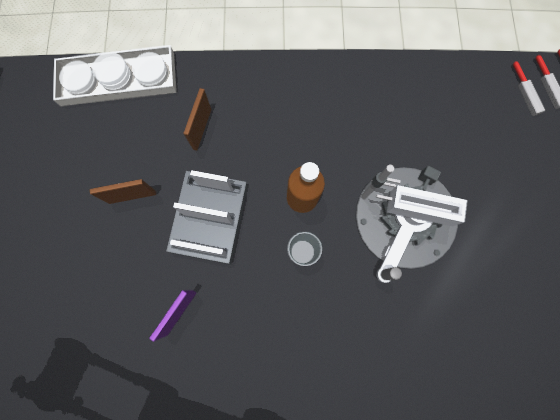

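View pics/wrist0.png

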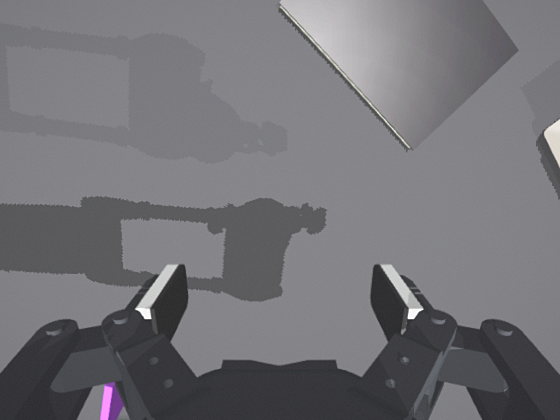

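Side: rack at about (288,305) with three plates, bottle (275,210), beaker (328,226), lift (303,150), lever handle (354,158). Top: the middle plate (203,212) looks full-size, the far one (212,178) narrow, and the near one (200,248) short; lift at (410,215), handle (393,272).

```bash
python3 - <<'E'
import cv2,numpy as np
def crop(n,x,y,w,h,W,H):
    return cv2.resize(cv2.imread(f"pics/{n}0.png")[y:y+h,x:x+w],(W,H),interpolation=cv2.INTER_CUBIC)
a=crop("top",160,160,100,110,400,440);b=crop("side",230,250,120,100,480,400)
c=crop("top",350,155,130,135,390,405);d=crop("side",250,90,120,110,400,367)
im=np.zeros((300*2,800,3),np.uint8)
def put(i,x,y):
    im[y:y+300,x:x+400]=i
put(crop("top",160,160,100,110,400,440)[:300],0,0)   # x4 origin 160,160
put(crop("side",235,257,100,75,400,300),400,0)       # x4
put(crop("top",350,158,133,100,400,300),0,300) # x3
put(crop("side",255,95,107,80,400,300),400,300) # 3.74
cv2.imwrite("pics/comp.png",im)
E
```

```text
(no output)
```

View pics/comp.png

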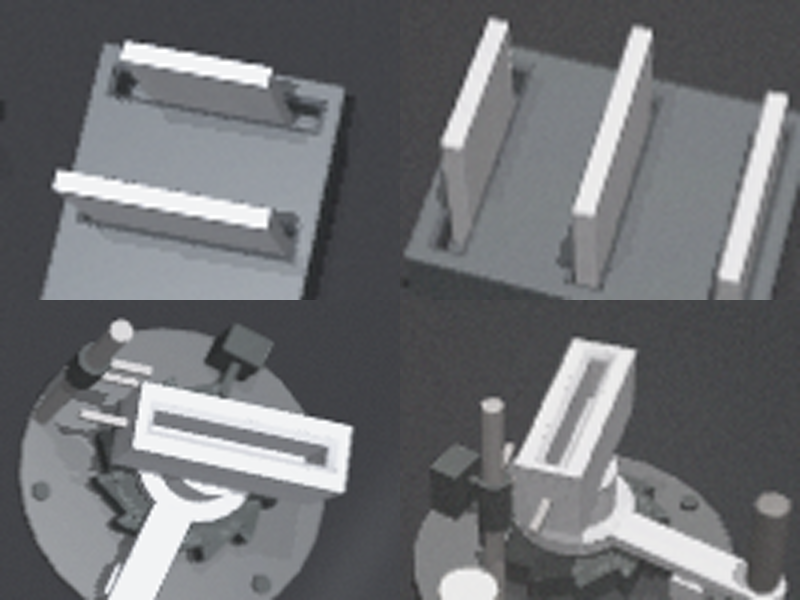

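```bash
cat > h.py <<'E'
import numpy as np,cv2
from scipy.optimize import least_squares
from rig import eyes
def proj(m,X):
    X=np.atleast_2d(X).astype(float)
    return cv2.projectPoints(X,cv2.Rodrigues(m["R"])[0],m["t"],m["intrinsics"],np.array(m["dist"]))[0][:,0]
def rect(p,w,h):  # x,y,z,yaw -> corners (w along y, h along x)
    c,s=np.cos(p[3]),np.sin(p[3])
    return np.array([[p[0]+c*a-s*b,p[1]+s*a+c*b,p[2]] for a,b in [(h/2,w/2),(h/2,-w/2),(-h/2,-w/2),(-h/2,w/2)]])
def fit(f,obs,x0):  # obs list (model,pixels)
    r=least_squares(lambda p:np.concatenate([(proj(m,f(p))-np.array(o)).ravel() for m,o in obs]),x0)
    return r.x,np.sqrt(np.mean(r.fun**2))
def un(pts,ox,oy,sc,px=0,py=0): return [((u-px+.5)/sc-.5+ox,(v-py+.5)/sc-.5+oy) for u,v in pts]
E
python3 - <<'E'
from h import *
T,S=eyes.camera_model("top"),eyes.camera_model("side")
# order: +x+y, +x-y, -x-y, -x+y
pt=un([(58,172),(271,210),(268,228),(55,190)],160,160,4)
ps=un([(574,212),(634,28),(652,32),(594,216)],235,257,4,400)
p,e=fit(lambda q:rect(q,.1,.01),[(T,pt),(S,ps)],[.56,.25,.1,0]);print("plate",p,e)
st=un([(145,383),(352,428),(345,492),(133,445)],350,158,400/133,0,300)
ss=un([(515,465),(575,340),(635,350),(577,475)],255,95,400/107,400,300)
p,e=fit(lambda q:rect(q,.124,.04),[(T,st),(S,ss)],[.56,-.3,.136,0]);print("stage",p,e)
P=lambda t,s:fit(lambda q:q,[(T,[t]),(S,[s])],[.5,-.2,.1])
print("handle top",P((396,272.5),un([(772,503)],255,95,400/107,400,300)[0]))
pt=un([(123,40),(272,70),(268,87),(121,56)],160,160,4)
ps=un([(443,142),(490,18),(510,24),(464,148)],235,257,4,400)
print("far plate",fit(lambda q:rect(q,q[4],.01),[(T,pt),(S,ps)],[.56,.25,.1,0,.1]))
E
```

```text
plate [ 0.55889038  0.20582335  0.09939993 -0.19110908] 0.38152472272593896
stage [ 0.55793964 -0.19802607  0.13886097 -0.23222417] 0.45334419038881085
handle top (array([ 0.44098784, -0.13242668,  0.12759452]), np.float64(0.026377523244736367))
far plate (array([ 0.62184053,  0.19204416,  0.10154171, -0.20516267,  0.06920659]), np.float64(0.40747012197257054))
```

Rack's middle plate measures about (0.559, 0.206), top z 0.099, yaw −0.19. Stage top is at about (0.558, −0.198, 0.139), yaw −0.23. I'll take a closer wrist look at the stage before grasping.

Call:
drive_tool --deltas '[{"linear":[20,-38,30],"twist":-4,"claw":1},{"linear":[190,-370,60],"twist":-43,"claw":1},{"linear":[190,-370,60],"twist":-43,"claw":1},{"linear":[190,-370,60],"twist":-43,"claw":1},{"linear":[190,-370,60],"twist":-43,"claw":1},{"linear":[190,-370,60],"twist":-43,"claw":1},{"linear":[389,-747,60],"twist":-86,"claw":1},{"linear":[389,-747,60],"twist":-86,"claw":1},{"linear":[389,-747,60],"twist":-86,"claw":1},{"linear":[389,-747,60],"twist":-86,"claw":1},{"linear":[389,-747,60],"twist":-86,"claw":1},{"linear":[389,-747,60],"twist":-86,"claw":1}]'

```text
clock: 1.15
position: [0.3958, 0.1114, 0.2928]
ee_rot: [0.0, 0.768, 0.641, 0.0]
contact_force: [1.0, 1.6, 0.3]
width: 0.085
gripper_force: 0.0
```

Call:
drive_tool --deltas '[{"linear":[162,-309,7],"twist":-3,"claw":1},{"linear":[162,-309,7],"twist":-3,"claw":1},{"linear":[162,-309,7],"twist":-3,"claw":1},{"linear":[162,-309,7],"twist":-3,"claw":1},{"linear":[162,-309,7],"twist":-3,"claw":1},{"linear":[162,-309,7],"twist":-3,"claw":1},{"linear":[162,-309,7],"twist":-3,"claw":1},{"linear":[162,-309,7],"twist":-3,"claw":1},{"linear":[162,-309,7],"twist":-3,"claw":1},{"linear":[162,-309,7],"twist":-3,"claw":1},{"linear":[162,-309,7],"twist":-3,"claw":1}]'

```text
clock: 2.07
position: [0.5575, -0.1962, 0.2986]
ee_rot: [-0.001, 0.783, 0.623, -0.0]
contact_force: [-0.5, 0.2, 0.2]
width: 0.0852
gripper_force: 0.0
```

```bash
python3 - <<'E'
from rig import sensors, eyes
import cv2,pickle,numpy as np
s=sensors.get_state(); print(s["position"],s["ee_rot"])
m=eyes.camera_model("wrist");im=eyes.get_image("wrist")[:,:,::-1]
pickle.dump(m,open("m1.pkl","wb"))
cv2.imwrite("pics/w1.png",im)
cv2.imwrite("pics/w1c.png",cv2.resize(im[80:330,130:430],(720,600),interpolation=cv2.INTER_CUBIC))
from h import proj
print(proj(m,[[.558,-.198,.136]]))
E
```

```text
[ 0.55746975 -0.1962006   0.29861815] [-1.20569549e-03  7.82578205e-01  6.22551070e-01 -2.55451854e-04]
[[281.00443931 196.34219053]]
```

View pics/w1c.png

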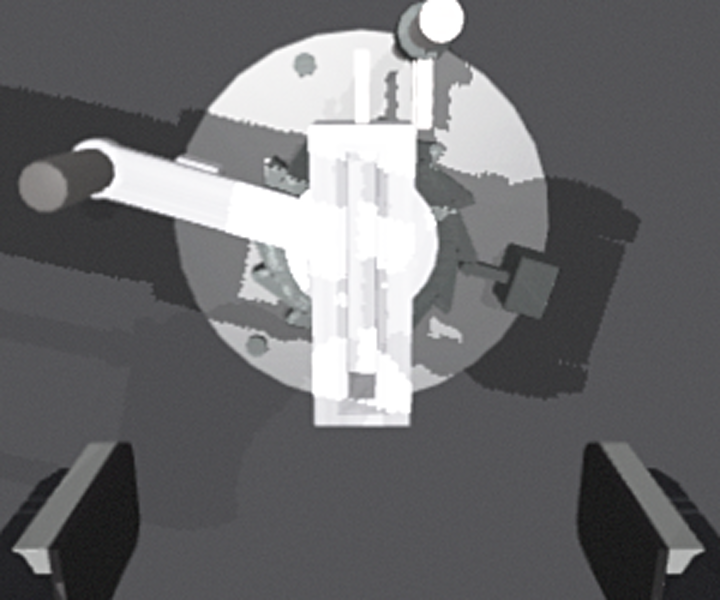

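The stage's top face runs from (307..417,125) to (314..411,426) in the 2.4× crop, with the handle top at (43,187) and the post top at (441,19).

```bash
python3 - <<'E'
from h import *
import pickle
W=pickle.load(open("m1.pkl","rb"));T,S=eyes.camera_model("top"),eyes.camera_model("side")
w=un([(417,126),(411,426),(314,426),(307,126)],130,80,2.4)
st=un([(145,383),(352,428),(345,492),(133,445)],350,158,400/133,0,300)
ss=un([(515,465),(575,340),(635,350),(577,475)],255,95,400/107,400,300)
print("W only z=.136",fit(lambda q:rect([q[0],q[1],.136,q[2]],.124,.04),[(W,w)],[.56,-.2,-.2]))
p,e=fit(lambda q:rect(q,.124,.04),[(W,w),(T,st),(S,ss)],[.56,-.2,.136,-.2]);print("all",p,e)
h=un([(43,187)],130,80,2.4)
hs=un([(772,503)],255,95,400/107,400,300)
print("handle",fit(lambda q:q,[(W,h),(T,[(396,272.5)]),(S,hs)],[.44,-.13,.125]))
po=fit(lambda q:[q[0],q[1],.205],[(W,un([(441,19)],130,80,2.4)),(T,un([(120,329)],350,158,400/133,0,300)),(S,un([(492,404)],255,95,400/107,400,300))],[.6,-.1])
print("post",po)
d=po[0]-p[:2]; print("yaw from post",np.arctan2(d[1],d[0])-np.arctan2(95,22), np.hypot(*d))
# slot-edge / long side yaw from wrist edges
E
```

```text
W only z=.136 (array([ 0.55724141, -0.19979331, -0.22427813]), np.float64(0.5317826781682743))
all [ 0.55757631 -0.19916918  0.13783583 -0.22656525] 0.5589792685211376
handle (array([ 0.44074878, -0.13336713,  0.12673443]), np.float64(0.21175646636271403))
post (array([ 0.60017956, -0.11173866]), np.float64(0.8047219010389116))
yaw from post -0.22585335733066048 0.09725807809708127
```

Call:
drive_tool --deltas '[{"linear":[1,404,0],"twist":2,"claw":1},{"linear":[1,404,0],"twist":2,"claw":1},{"linear":[1,404,0],"twist":2,"claw":1},{"linear":[1,404,0],"twist":2,"claw":1},{"linear":[1,404,0],"twist":2,"claw":1},{"linear":[1,404,0],"twist":2,"claw":1},{"linear":[1,404,0],"twist":2,"claw":1},{"linear":[1,404,0],"twist":2,"claw":1},{"linear":[1,404,0],"twist":2,"claw":1},{"linear":[1,404,0],"twist":2,"claw":1},{"linear":[1,404,0],"twist":2,"claw":1},{"linear":[1,404,0],"twist":2,"claw":1}]'

```text
clock: 3.12
position: [0.5566, 0.2108, 0.2999]
ee_rot: [-0.0, 0.769, 0.639, -0.0]
contact_force: [0.1, -0.9, -0.4]
width: 0.0853
gripper_force: 0.0
```

```bash
python3 - <<'E'
from rig import sensors, eyes
import cv2,pickle,numpy as np
s=sensors.get_state(); print(s["position"],s["ee_rot"])
m=eyes.camera_model("wrist");im=eyes.get_image("wrist")[:,:,::-1]
pickle.dump(m,open("m2.pkl","wb"))
cv2.imwrite("pics/w2c.png",cv2.resize(im[80:330,130:430],(720,600),interpolation=cv2.INTER_CUBIC))
E
```

```text
[0.55659884 0.21078288 0.29991674] [-6.75480452e-05  7.69438595e-01  6.38720742e-01 -2.40455376e-04]
```

View pics/w2c.png

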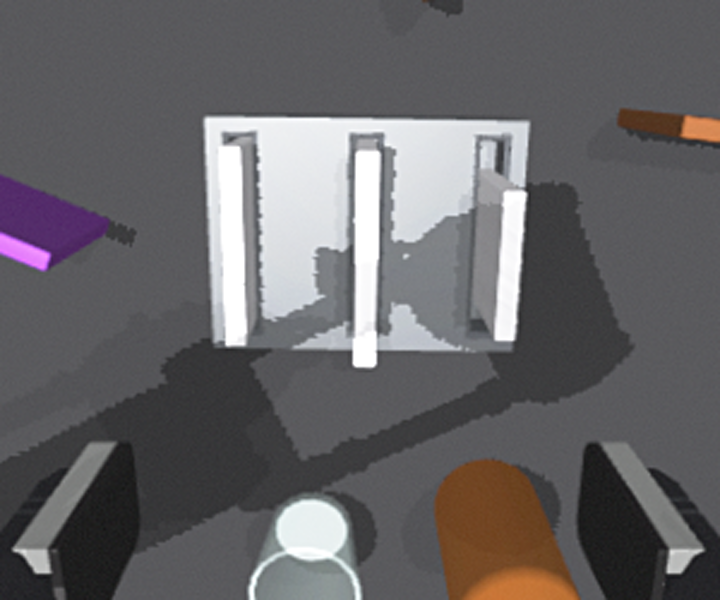

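The middle plate's top face runs from (356..381,150) to (353..377,367), with a taller and fuller outline than its neighbours, so it's the full-size one.

```bash
python3 - <<'E'
from h import *
import pickle
W=pickle.load(open("m2.pkl","rb"));T,S=eyes.camera_model("top"),eyes.camera_model("side")
w=un([(381,150),(377,367),(353,367),(356,150)],130,80,2.4)
pt=un([(58,172),(271,210),(268,228),(55,190)],160,160,4)
ps=un([(574,212),(634,28),(652,32),(594,216)],235,257,4,400)
print(fit(lambda q:rect([q[0],q[1],.098,q[2]],.1,.01),[(W,w)],[.56,.2,-.2]))
print(fit(lambda q:rect(q,.1,.01),[(W,w),(T,pt),(S,ps)],[.56,.2,.1,-.2]))
rk=un([(529,122),(514,352),(214,346),(205,116)],130,80,2.4)
print("rack",fit(lambda q:rect([q[0],q[1],.036,q[2]],.124,.165),[(W,rk)],[.56,.2,-.2]))
from rig import sensors;s=sensors.get_state();print(s["position"],s["ee_rot"])
E
```

```text
(array([ 0.55893348,  0.20614117, -0.19791918]), np.float64(0.3474397148692202))
(array([ 0.55894873,  0.20615686,  0.09920586, -0.19510483]), np.float64(0.40264065160086554))
rack (array([ 0.55874492,  0.20465263, -0.20147566]), np.float64(0.34138753414924705))
[0.55702064 0.20928476 0.29995856] [ 2.20720602e-04  7.70110287e-01  6.37910627e-01 -3.59575269e-04]
```

Call:
drive_tool --deltas '[{"linear":[2,-2,-40],"twist":-0.5,"claw":0.4},{"linear":[2,-2,-80],"twist":-0.5,"claw":0.4},{"linear":[2,-2,-115],"twist":-0.5,"claw":0.4},{"linear":[2,-2,-150],"twist":-0.5,"claw":0.4},{"linear":[2,-2,-160],"twist":-0.5,"claw":0.4},{"linear":[2,-2,-160],"twist":-0.5,"claw":0.4},{"linear":[2,-2,-160],"twist":-0.5,"claw":0.4},{"linear":[2,-2,-160],"twist":-0.5,"claw":0.4}]'

```text
clock: 3.83
position: [0.5624, 0.2063, 0.1423]
ee_rot: [0.001, 0.774, 0.633, 0.002]
contact_force: [0.2, 0.1, -0.2]
width: 0.0341
gripper_force: 0.0
```

Call:
drive_tool --deltas '[{"linear":[0,0,0],"twist":0,"claw":0.4},{"linear":[0,0,0],"twist":0,"claw":0.4},{"linear":[0,0,0],"twist":0,"claw":0.4}]'

```text
clock: 4.08
position: [0.5614, 0.2065, 0.1412]
ee_rot: [0.001, 0.774, 0.633, 0.001]
contact_force: [0.6, -0.0, -0.0]
width: 0.0345
gripper_force: 0.0
```

Call:
drive_tool --deltas '[{"linear":[-2,0,-30],"twist":0,"claw":0.4},{"linear":[-2,0,-60],"twist":0,"claw":0.4},{"linear":[-2,0,-72],"twist":0,"claw":0.4},{"linear":[-2,0,-72],"twist":0,"claw":0.4},{"linear":[-2,0,-72],"twist":0,"claw":0.4},{"linear":[-2,0,-72],"twist":0,"claw":0.0},{"linear":[-2,0,-72],"twist":0,"claw":0.0},{"linear":[-2,0,-72],"twist":0,"claw":0.0},{"linear":[-2,0,-72],"twist":0,"claw":0.0},{"linear":[-2,0,-72],"twist":0,"claw":0.0},{"linear":[-2,0,-72],"twist":0,"claw":0.0}]' --squeeze 50

```text
clock: 5.0
position: [0.5598, 0.2067, 0.0695]
ee_rot: [0.001, 0.774, 0.633, 0.002]
contact_force: [-0.3, 0.1, 5.8]
width: 0.0095
gripper_force: 49.8
```

Call:
drive_tool --deltas '[{"linear":[0,0,15],"twist":0,"claw":0},{"linear":[0,0,35],"twist":0,"claw":0},{"linear":[0,0,70],"twist":0,"claw":0},{"linear":[0,0,110],"twist":0,"claw":0},{"linear":[0,0,150],"twist":0,"claw":0},{"linear":[0,0,190],"twist":0,"claw":0},{"linear":[0,0,220],"twist":0,"claw":0},{"linear":[0,0,225],"twist":0,"claw":0},{"linear":[0,0,225],"twist":0,"claw":0}]'

```text
clock: 5.75
position: [0.5595, 0.2065, 0.295]
ee_rot: [0.001, 0.774, 0.633, 0.002]
contact_force: [-0.3, -0.7, -2.7]
width: 0.0096
gripper_force: 49.6
```

Call:
drive_tool --deltas '[{"linear":[0,-25,0],"twist":0,"claw":0},{"linear":[0,-65,0],"twist":-0.5,"claw":0},{"linear":[0,-105,0],"twist":-0.5,"claw":0},{"linear":[-1,-145,0],"twist":-1,"claw":0},{"linear":[-1,-185,0],"twist":-1,"claw":0},{"linear":[-1,-225,0],"twist":-1,"claw":0},{"linear":[-1,-265,0],"twist":-1,"claw":0},{"linear":[-1,-305,0],"twist":-1,"claw":0},{"linear":[-2,-345,0],"twist":-1.5,"claw":0},{"linear":[-2,-380,0],"twist":-1.5,"claw":0},{"linear":[-2,-400,0],"twist":-1.5,"claw":0},{"linear":[-2,-405,0],"twist":-1.5,"claw":0}]'

```text
clock: 6.75
position: [0.5551, -0.2024, 0.2888]
ee_rot: [-0.002, 0.783, 0.621, -0.002]
contact_force: [0.5, 0.2, -2.9]
width: 0.0097
gripper_force: 49.6
```

Call:
drive_tool --deltas '[{"linear":[0,0,0],"twist":0,"claw":0},{"linear":[0,0,0],"twist":0,"claw":0},{"linear":[0,0,0],"twist":0,"claw":0},{"linear":[0,0,0],"twist":0,"claw":0}]'

```text
clock: 7.08
position: [0.5565, -0.1969, 0.2922]
ee_rot: [-0.001, 0.781, 0.624, 0.0]
contact_force: [-0.1, -0.5, -2.2]
width: 0.0093
gripper_force: 49.6
```

```bash
python3 - <<'E'
from rig import sensors, eyes
import cv2,pickle,numpy as np
s=sensors.get_state(); print(s["position"],s["ee_rot"],s["width"],s["contact_force"])
a=eyes.get_image("wrist")[:,:,::-1]; pickle.dump(eyes.camera_model("wrist"),open("m3.pkl","wb"))
b=eyes.get_image("top")[:,:,::-1]; c=eyes.get_image("side")[:,:,::-1]
for n,i in zip("abc",(a,b,c)): cv2.imwrite(f"pics/3{n}.png",i)
im=np.zeros((600,800,3),np.uint8)
im[:300,:400]=cv2.resize(a,(400,300))
im[:300,400:]=cv2.resize(b[140:260,330:490],(400,300),interpolation=cv2.INTER_CUBIC) #2.5
im[300:,:400]=cv2.resize(c[40:190,220:420],(400,300),interpolation=cv2.INTER_CUBIC) #2
im[300:,400:]=cv2.resize(a[150:360,140:420],(400,300),interpolation=cv2.INTER_CUBIC)
cv2.imwrite("pics/comp3.png",im)
E
```

```text
[ 0.55653173 -0.1969302   0.29224268] [-6.24021111e-04  7.81457459e-01  6.23958211e-01  3.46647089e-05] 0.009333421263354149 [-0.11373515 -0.54093821 -2.15303694]
```

View pics/comp3.png

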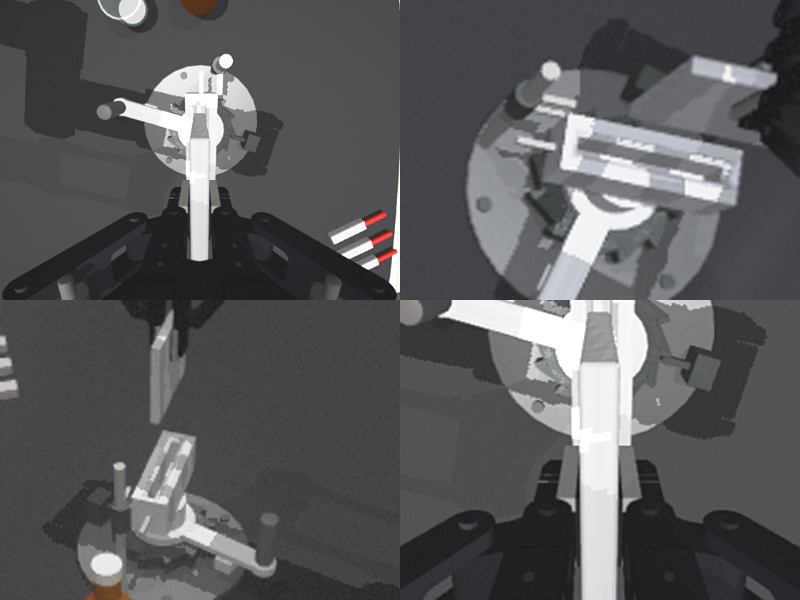

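Plate is firmly held and hovers over the stage, roughly aligned. I'll go down to just above the slot mouth and let it settle.

Call:
drive_tool --deltas '[{"linear":[1,-2,-20],"twist":0,"claw":0},{"linear":[1,-2,-45],"twist":0,"claw":0},{"linear":[1,-2,-65],"twist":0,"claw":0},{"linear":[1,-2,-75],"twist":0,"claw":0},{"linear":[1,-2,-78],"twist":0,"claw":0},{"linear":[1,-2,-78],"twist":0,"claw":0},{"linear":[1,-2,-78],"twist":0,"claw":0},{"linear":[1,-2,-78],"twist":0,"claw":0}]'

```text
clock: 7.9
position: [0.5586, -0.201, 0.2163]
ee_rot: [0.001, 0.782, 0.623, 0.001]
contact_force: [-0.6, 0.4, -2.2]
width: 0.009
gripper_force: 49.5
```

```bash
python3 - <<'E'
from rig import sensors, eyes
import cv2,pickle,numpy as np
s=sensors.get_state(); print(s["position"],s["ee_rot"],s["width"],s["contact_force"])
pickle.dump(eyes.camera_model("wrist"),open("m4.pkl","wb"))
a=eyes.get_image("wrist")[:,:,::-1]
b=eyes.get_image("top")[:,:,::-1]; c=eyes.get_image("side")[:,:,::-1]
for n,i in zip("abc",(a,b,c)): cv2.imwrite(f"pics/4{n}.png",i)
im=np.zeros((600,800,3),np.uint8)
im[:,:400]=cv2.resize(c[60:165,270:340],(400,600),interpolation=cv2.INTER_CUBIC) #5.714
im[:300,400:]=cv2.resize(b[170:230,390:470],(400,300),interpolation=cv2.INTER_CUBIC) #5
im[300:,400:]=cv2.resize(a[100:340,120:440],(400,300),interpolation=cv2.INTER_CUBIC) #1.25
cv2.imwrite("pics/comp4.png",im)
E
```

```text
[ 0.55859153 -0.20104661  0.21628376] [1.43447719e-03 7.82046872e-01 6.23217580e-01 6.93565662e-04] 0.008973348708878436 [-0.6293898   0.39944145 -2.21353952]
```

View pics/comp4.png

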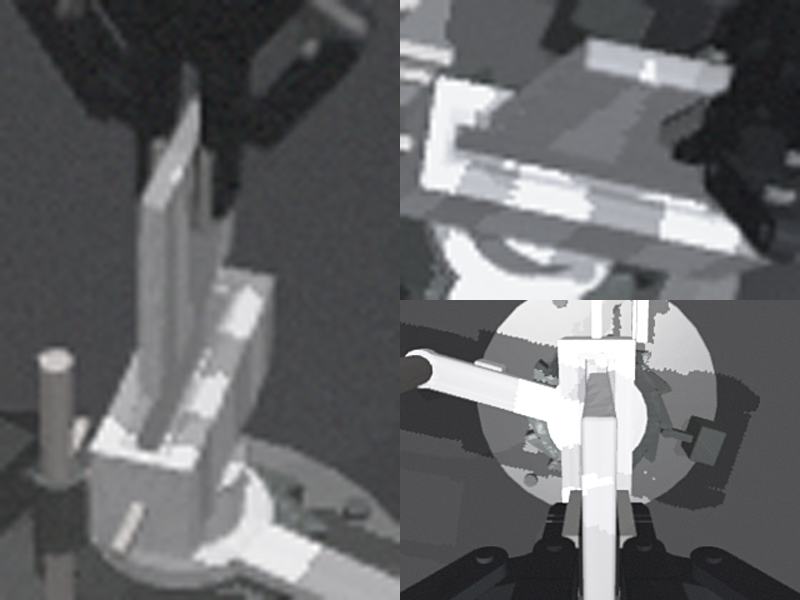

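Call:
drive_tool --deltas '[{"linear":[-0.5,1,0],"twist":0,"claw":0},{"linear":[-0.5,1,0],"twist":0,"claw":0},{"linear":[-0.5,1,0],"twist":0,"claw":0},{"linear":[-0.5,1,0],"twist":0,"claw":0}]'

```text
clock: 8.38
position: [0.5571, -0.1997, 0.2148]
ee_rot: [0.0, 0.782, 0.623, 0.0]
contact_force: [0.6, -1.7, -2.2]
width: 0.0095
gripper_force: 49.5
```

```bash
python3 - <<'E'
from h import *
import pickle
W=pickle.load(open("m4.pkl","rb"));T,S=eyes.camera_model("top"),eyes.camera_model("side")
from rig import sensors
# wrist stage +y end corners and plate +y top corners; top view plate top-edge left corners; 
sw=un([(636,340),(559,340)],120,100,1.25,400,300)
print("stage +y end mid", fit(lambda q:[q[0],q[1],.136],[(W,[np.mean(sw,0)])],[.57,-.14]))
pw=un([(615,416),(582,416)],120,100,1.25,400,300)
zt=.2163-.0615+.09
print("plate +y end mid", fit(lambda q:[q[0],q[1],zt],[(W,[np.mean(pw,0)])],[.57,-.14]))
c,s=np.cos(-.225),np.sin(-.225)
for nm,o,d in(("stage pred",(.5573,-.1995),.062),("plate pred @tcp",(.5586,-.2010),.05)): print(nm,o[0]-s*d,o[1]+c*d)
ps=un([(160,205),(146,198)],270,60,600/105)
pb=un([(457,128)],390,170,5,400)
tb=un([(590,55)],390,170,5,400)
print("plate +y top mid, from wrist+side",fit(lambda q:q,[(W,[np.mean(pw,0)]),(S,[np.mean(un([(166,206),(143,200)],270,60,600/105),0)]),(T,tb)],[.57,-.15,.24]))
E
```

```text
stage +y end mid (array([ 0.5715857 , -0.13933596]), np.float64(4.4938668397781776e-14))
plate +y end mid (array([ 0.56870101, -0.1528902 ]), np.float64(2.0197419421992741e-13))
stage pred 0.5711325944521682 -0.13906276536172552
plate pred @tcp 0.5697553181065873 -0.15226029464655283
plate +y top mid, from wrist+side (array([ 0.56876928, -0.15242931,  0.24667346]), np.float64(0.20213745503033836))
```

Call:
drive_tool --deltas '[{"linear":[1,0,0],"twist":0,"claw":0},{"linear":[1,0,-6],"twist":0,"claw":0},{"linear":[1,0,-12],"twist":0,"claw":0},{"linear":[1,0,-16],"twist":0,"claw":0},{"linear":[1,0,-20],"twist":0,"claw":0},{"linear":[1,0,-24],"twist":0,"claw":0},{"linear":[1,0,-26],"twist":0,"claw":0},{"linear":[1,0,-26],"twist":0,"claw":0}]'

```text
clock: 9.05
position: [0.5578, -0.1995, 0.1879]
ee_rot: [-0.001, 0.782, 0.623, -0.0]
contact_force: [0.2, 0.9, -2.1]
width: 0.0096
gripper_force: 49.6
```

Call:
drive_tool --deltas '[{"linear":[0,0,-5],"twist":0,"claw":0},{"linear":[0,0,-10],"twist":0,"claw":0},{"linear":[0,0,-15],"twist":0,"claw":0},{"linear":[0,0,-19],"twist":0,"claw":0},{"linear":[0,0,-22],"twist":0,"claw":0},{"linear":[0,0,-23],"twist":0,"claw":0},{"linear":[0,0,-23],"twist":0,"claw":0},{"linear":[0,0,-23],"twist":0,"claw":0}]'

```text
clock: 9.72
position: [0.5583, -0.1997, 0.1658]
ee_rot: [0.0, 0.782, 0.623, 0.0]
contact_force: [1.1, 0.1, -2.9]
width: 0.0091
gripper_force: 49.6
```

Call:
drive_tool --deltas '[{"linear":[0,0,-1],"twist":0,"claw":0},{"linear":[0,0,-2],"twist":0,"claw":0},{"linear":[0,0,-3],"twist":0,"claw":0},{"linear":[0,0,-3],"twist":0,"claw":0},{"linear":[0,0,-3],"twist":0,"claw":0}]'

```text
clock: 10.13
position: [0.5581, -0.1996, 0.1627]
ee_rot: [0.0, 0.782, 0.623, 0.0]
contact_force: [-0.1, -0.3, -3.1]
width: 0.0095
gripper_force: 49.6
```

Call:
drive_tool --deltas '[{"linear":[0,0,-0.5],"twist":0,"claw":0},{"linear":[0,0,-1],"twist":0,"claw":0},{"linear":[0,0,-1],"twist":0,"claw":0},{"linear":[0,0,-1],"twist":0,"claw":0}]'

```text
clock: 10.47
position: [0.5581, -0.1997, 0.1616]
ee_rot: [-0.0, 0.782, 0.623, -0.0]
contact_force: [0.1, -0.3, -2.3]
width: 0.0092
gripper_force: 49.6
```

Now I'll release with a modest opening, go up, and look.

Call:
drive_tool --deltas '[{"linear":[0,0,0],"twist":0,"claw":0.3},{"linear":[0,0,0],"twist":0,"claw":0.3},{"linear":[0,0,0],"twist":0,"claw":0.3},{"linear":[0,0,0],"twist":0,"claw":0.3},{"linear":[0,0,20],"twist":0,"claw":0.3},{"linear":[0,0,50],"twist":0,"claw":0.3},{"linear":[0,0,80],"twist":0,"claw":0.3},{"linear":[0,0,90],"twist":0,"claw":0.3},{"linear":[0,0,90],"twist":0,"claw":0.3},{"linear":[0,0,90],"twist":0,"claw":0.3}]'

```text
clock: 11.3
position: [0.558, -0.1996, 0.2516]
ee_rot: [0.0, 0.782, 0.623, 0.0]
contact_force: [0.0, 0.2, -0.9]
width: 0.0257
gripper_force: 0.0
```

```bash
python3 - <<'E'
from rig import sensors, eyes
import cv2,pickle,numpy as np
s=sensors.get_state(); print(s["position"],s["ee_rot"],s["width"],s["contact_force"])
b=eyes.get_image("top")[:,:,::-1]; c=eyes.get_image("side")[:,:,::-1]
for n,i in zip("bc",(b,c)): cv2.imwrite(f"pics/5{n}.png",i)
im=np.zeros((600,800,3),np.uint8)
im[:,:400]=cv2.resize(c[70:190,250:330],(400,600),interpolation=cv2.INTER_CUBIC) #5
im[:,400:]=cv2.resize(b[160:250,370:430],(400,600),interpolation=cv2.INTER_CUBIC) #6.667
cv2.imwrite("pics/comp5.png",im)
E
```

```text
[ 0.55804238 -0.19962693  0.25159439] [2.48349966e-04 7.82077243e-01 6.23181439e-01 1.31727839e-04] 0.025671573313762498 [ 0.03718599  0.20045974 -0.89104932]
```

View pics/comp5.png

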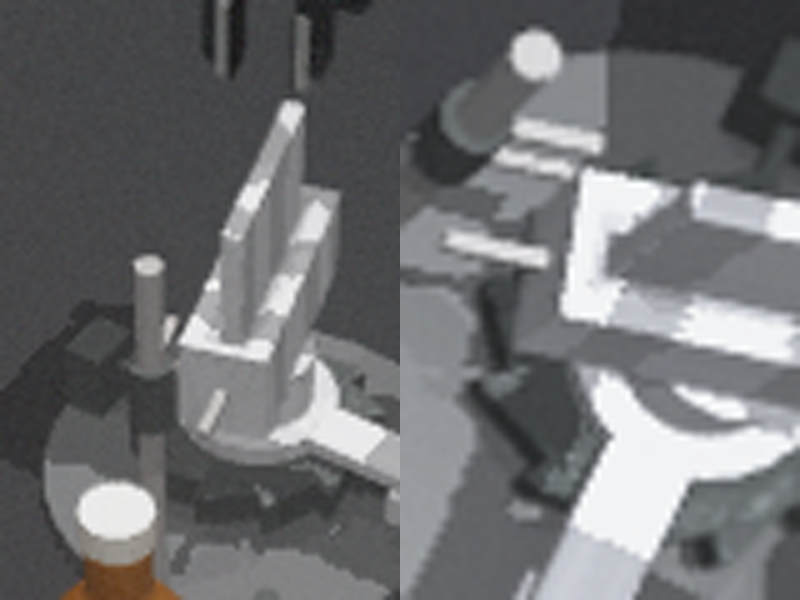

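```bash
cat > g.py <<'E'
from h import *
L=np.array([.5575,-.1996]);yaw=-.2255
c,s=np.cos(yaw),np.sin(yaw)
def lw(x,y,z): return [L[0]+c*x-s*y,L[1]+s*x+c*y,z]
def yz(m,px,x):  # lift y,z of a pixel in lift plane x
    r,_=fit(lambda q:lw(x,q[0],q[1]),[(m,[px])],[.08,.12]); return r
E
python3 - <<'E'
from g import *
T,S=eyes.camera_model("top"),eyes.camera_model("side")
t=lambda *p:un(p,370,160,20/3,400); sd=lambda *p:un(p,250,70,5)
for n,x,ps in (("index",0,t((445,238),(548,260))),("up",.022,t((516,128),(603,142))),("lo",.022,t((497,157),(572,172)))):
    print("T",n,[yz(T,p,x) for p in ps])
for n,x,ps in (("index",0,sd((206,428),(220,393))),("bar",.022,sd((172,325),(168,345)))):
    print("S",n,[yz(S,p,x) for p in ps])
print("plate top +y",[yz(S,p,0) for p in sd((233,235))], "stage top",[yz(S,p,0) for p in sd((226,348))])
pt=fit(lambda q:q,[(T,t((694,202))),(S,sd((233,235)))],[.57,-.15,.19]);print(pt)
E
```

```text
T index [array([0.09202712, 0.116014  ]), array([0.06391765, 0.11595202])]
T up [array([0.08626666, 0.15206192]), array([0.06465029, 0.15551114])]
T lo [array([0.08402142, 0.1256799 ]), array([0.06394813, 0.12647013])]
S index [array([0.08703702, 0.11605776]), array([0.06598368, 0.11821877])]
S bar [array([0.06540915, 0.15114571]), array([0.0712949 , 0.14470404])]
plate top +y [array([0.04896607, 0.19271498])] stage top [array([0.05741708, 0.13707028])]
(array([ 0.56795578, -0.14950772,  0.19442013]), np.float64(0.11866396382662975))
```

Plate sits home (TCP z matched the expected seated height). The gauge's mid height is about 24 mm above the index bar, so about 3 notches. Next is the lever.

Call:
drive_tool --deltas '[{"linear":[-20,11,0],"twist":7,"claw":0.5},{"linear":[-40,22,0],"twist":14,"claw":0.5},{"linear":[-60,33,0],"twist":21,"claw":0.5},{"linear":[-80,44,0],"twist":28,"claw":0.5},{"linear":[-95,55,0],"twist":35,"claw":0.5},{"linear":[-117,66,0],"twist":42,"claw":0.5},{"linear":[-117,66,-20],"twist":49,"claw":0.5},{"linear":[-117,66,-40],"twist":56,"claw":0.5},{"linear":[-117,66,-50],"twist":63,"claw":0.5},{"linear":[-117,66,-50],"twist":70,"claw":0.5},{"linear":[-117,66,-50],"twist":73,"claw":0.5},{"linear":[-117,66,-50],"twist":73,"claw":0.5}]'

```text
clock: 12.4
position: [0.4399, -0.1331, 0.1997]
ee_rot: [-0.002, 0.258, 0.966, 0.0]
contact_force: [0.3, 0.2, 0.4]
width: 0.0432
gripper_force: 0.0
```

Call:
drive_tool --deltas '[{"linear":[0,0,0],"twist":0,"claw":0.5},{"linear":[0,0,0],"twist":0,"claw":0.5},{"linear":[0,0,0],"twist":0,"claw":0.5},{"linear":[0,0,0],"twist":0,"claw":0.5}]'

```text
clock: 12.73
position: [0.4411, -0.1337, 0.2016]
ee_rot: [-0.0, 0.258, 0.966, 0.0]
contact_force: [0.1, -0.2, 0.6]
width: 0.0426
gripper_force: 0.0
```

```bash
python3 - <<'E'
from rig import sensors, eyes
import cv2,numpy as np
s=sensors.get_state(); print(s["position"],s["ee_rot"],s["width"])
m=eyes.camera_model("wrist");a=eyes.get_image("wrist")[:,:,::-1]; b=eyes.get_image("top")[:,:,::-1]
from h import proj
print(proj(m,[[.4407,-.1334,.125]]))
im=np.zeros((420,800,3),np.uint8);im[:,:560]=a;im[:360,560:]=cv2.resize(b[210:300,360:420],(240,360));cv2.imwrite("pics/6.png",im)
E
```

```text
[ 0.44108403 -0.13365974  0.20156373] [-8.16836408e-05  2.58275967e-01  9.66071175e-01  5.95881411e-05] 0.04259487310288245
[[278.56163443 224.73921451]]
```

View pics/6.png

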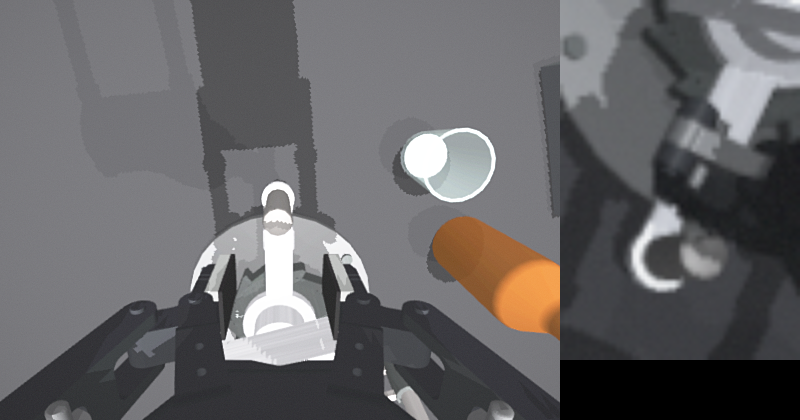

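Handle top is at (278,225), exactly as predicted and centred between the fingers. Descending and gripping it lightly.

Call:
drive_tool --deltas '[{"linear":[0,0,-35],"twist":0,"claw":0.5},{"linear":[0,0,-70],"twist":0,"claw":0.5},{"linear":[0,0,-100],"twist":0,"claw":0.5},{"linear":[0,0,-113],"twist":0,"claw":0.5},{"linear":[0,0,-113],"twist":0,"claw":0.5},{"linear":[0,0,-113],"twist":0,"claw":0.2},{"linear":[0,0,-113],"twist":0,"claw":0.2},{"linear":[0,0,-113],"twist":0,"claw":0.2},{"linear":[0,0,-113],"twist":0,"claw":0.2},{"linear":[0,0,-113],"twist":0,"claw":0.2}]' --squeeze 20

```text
clock: 13.67
position: [0.442, -0.1341, 0.0896]
ee_rot: [0.001, 0.258, 0.966, -0.0]
contact_force: [1.4, 0.6, -1.5]
width: 0.0215
gripper_force: 22.1
```

```bash
python3 - <<'E'
from g import *
from rig import sensors
s=sensors.get_state();p=s["position"];d=p[:2]-L
a=np.arctan2(d[1],d[0]);v=a-np.pi-yaw+.4
q=s["ee_rot"];print(p,s["width"],s["gripper_force"],s["contact_force"],"r",np.hypot(*d),"v",v,"toolyaw",2*np.degrees(np.arctan2(q[2],q[1]))-90)
r=.135
f=lambda v:L+r*np.array([np.cos(np.pi+yaw-.4+v),np.sin(np.pi+yaw-.4+v)])
for w in [.03]+list(np.linspace(.03,.78,11)): print(round(w,3),np.round((f(w)-p[:2])*1e3,1),round(np.degrees(w-v),1))
E
```

```text
[ 0.44201865 -0.13411241  0.08964677] 0.021494159313259844 22.073165774345398 [ 1.36145366  0.5894651  -1.50078127] r 0.13275755181865934 v 0.1096354081473091 toolyaw 60.097361216210516
0.03 [ 3.7 10.2] -4.6
0.03 [ 3.7 10.2] -4.6
0.105 [-1.6  1.6] -0.3
0.18 [-6.3 -7.3] 4.0
0.255 [-10.4 -16.6] 8.3
0.33 [-13.7 -26.2] 12.6
0.405 [-16.3 -36. ] 16.9
0.48 [-18.1 -45.9] 21.2
0.555 [-19.2 -56. ] 25.5
0.63 [-19.5 -66.1] 29.8
0.705 [-19.1 -76.2] 34.1
0.78 [-17.9 -86.3] 38.4
```

Call:
drive_tool --deltas '[{"linear":[1,4,0],"twist":-2,"claw":0.2},{"linear":[2,7,0],"twist":-3,"claw":0.2},{"linear":[3.5,10,0],"twist":-4.6,"claw":0.2},{"linear":[3.5,10,0],"twist":-4.6,"claw":0.2},{"linear":[3.5,10,0],"twist":-4.6,"claw":0.2}]'

```text
clock: 14.08
position: [0.4476, -0.1251, 0.0897]
ee_rot: [0.004, 0.296, 0.955, -0.001]
contact_force: [4.6, -3.1, -4.8]
width: 0.0216
gripper_force: 21.9
```

Call:
drive_tool --deltas '[{"linear":[-5.3,-8.6,0],"twist":4.3,"claw":0.2},{"linear":[-10,-17.5,0],"twist":8.6,"claw":0.2},{"linear":[-14,-27,0],"twist":13,"claw":0.2},{"linear":[-17.4,-36.4,0],"twist":17.2,"claw":0.2},{"linear":[-20,-46,0],"twist":21.5,"claw":0.2},{"linear":[-22,-56,0],"twist":26,"claw":0.2},{"linear":[-23,-66,0],"twist":30,"claw":0.2},{"linear":[-23.2,-76.3,0],"twist":34.4,"claw":0.2},{"linear":[-22.8,-86.4,0],"twist":38.7,"claw":0.2},{"linear":[-21.8,-95,0],"twist":42.4,"claw":0.2},{"linear":[-21.8,-95,0],"twist":42.4,"claw":0.2},{"linear":[-21.8,-95,0],"twist":42.4,"claw":0.2}]'

```text
clock: 15.08
position: [0.4259, -0.2192, 0.0897]
ee_rot: [0.003, -0.068, 0.998, -0.0]
contact_force: [6.7, 1.7, -3.2]
width: 0.021
gripper_force: 22.1
```

```bash
cat > v.py <<'E'
from g import *
from rig import sensors
s=sensors.get_state();p=s["position"];d=p[:2]-L
a=np.arctan2(d[1],d[0])%(2*np.pi);q=s["ee_rot"]
print(s["clock"],p,s["width"],s["gripper_force"],s["contact_force"],"r",np.hypot(*d),"v",a-np.pi-yaw+.4,"toolyaw",2*np.degrees(np.arctan2(q[2],q[1]))-90)
E
python3 v.py; python3 - <<'E'
from rig import eyes
import cv2,numpy as np
b=eyes.get_image("top")[:,:,::-1]; c=eyes.get_image("side")[:,:,::-1]
cv2.imwrite("pics/7b.png",b);cv2.imwrite("pics/7c.png",c)
# index-bar shift estimate by template matching against release image
for n,box in (("c",(288,145,297,158)),("b",(374,190,394,202))):
    A=cv2.imread(f"pics/5{n}.png");B=cv2.imread(f"pics/7{n}.png");x0,y0,x1,y1=box
    r=cv2.matchTemplate(cv2.resize(B[y0-12:y1+6,x0-6:x1+6],None,fx=4,fy=4,interpolation=2),cv2.resize(A[y0:y1,x0:x1],None,fx=4,fy=4,interpolation=2),cv2.TM_CCOEFF_NORMED)
    _,m,_,l=cv2.minMaxLoc(r);print(n,m,l[0]/4-6,l[1]/4-12)
from g import proj,lw
for n in("side","top"):
    M=eyes.camera_model(n);print(n,[proj(M,lw(0,.08,z))[0] for z in(.1165,.1245)])
E
```

```text
15.0833 [ 0.42587097 -0.2192176   0.08968827] 0.02096940231798826 22.08406627178192 [ 6.65697971  1.72247042 -3.16018832] r 0.13308287508462374 v 0.7734480284995334 toolyaw 97.80037785958518
c 0.8574246764183044 0.0 -3.25
b 0.9096295237541199 1.25 -1.25
side [array([291.74213066, 152.93794018]), array([291.76084066, 150.20675411])]
top [array([383.01310731, 196.62028957]), array([384.21748278, 195.57589459])]
```

Call:
drive_tool --deltas '[{"linear":[-1,8.6,0],"twist":-3.7,"claw":0.2},{"linear":[-1.4,18.7,0],"twist":-8,"claw":0.2},{"linear":[-1,29,0],"twist":-12.4,"claw":0.2},{"linear":[0,39,0],"twist":-16.4,"claw":0.2},{"linear":[1.8,49,0],"twist":-21,"claw":0.2},{"linear":[4.4,58.6,0],"twist":-25.2,"claw":0.2},{"linear":[7.8,68,0],"twist":-29.4,"claw":0.2},{"linear":[11.8,77.5,0],"twist":-33.8,"claw":0.2},{"linear":[16.5,86.4,0],"twist":-38.1,"claw":0.2},{"linear":[21.8,95,0],"twist":-42.4,"claw":0.2},{"linear":[21.8,95,0],"twist":-42.4,"claw":0.2},{"linear":[21.8,95,0],"twist":-42.4,"claw":0.2}]'

```text
clock: 16.18
position: [0.4478, -0.1249, 0.0897]
ee_rot: [0.004, 0.296, 0.955, -0.001]
contact_force: [4.1, -4.3, -4.4]
width: 0.0214
gripper_force: 21.9
```

Call:
drive_tool --deltas '[{"linear":[-5.3,-8.6,0],"twist":4.3,"claw":0.2},{"linear":[-10,-17.5,0],"twist":8.6,"claw":0.2},{"linear":[-14,-27,0],"twist":13,"claw":0.2},{"linear":[-17.4,-36.4,0],"twist":17.2,"claw":0.2},{"linear":[-20,-46,0],"twist":21.5,"claw":0.2},{"linear":[-22,-56,0],"twist":26,"claw":0.2},{"linear":[-23,-66,0],"twist":30,"claw":0.2},{"linear":[-23.2,-76.3,0],"twist":34.4,"claw":0.2},{"linear":[-22.8,-86.4,0],"twist":38.7,"claw":0.2},{"linear":[-21.8,-95,0],"twist":42.4,"claw":0.2},{"linear":[-21.8,-95,0],"twist":42.4,"claw":0.2},{"linear":[-21.8,-95,0],"twist":42.4,"claw":0.2}]'

```text
clock: 17.18
position: [0.4259, -0.2192, 0.0897]
ee_rot: [0.003, -0.068, 0.998, -0.0]
contact_force: [6.7, 2.3, -2.4]
width: 0.0213
gripper_force: 22.1
```

```bash
python3 v.py; python3 - <<'E'
from rig import eyes
import cv2,numpy as np
b=eyes.get_image("top")[:,:,::-1]; c=eyes.get_image("side")[:,:,::-1]
cv2.imwrite("pics/8b.png",b);cv2.imwrite("pics/8c.png",c)
im=np.zeros((600,800,3),np.uint8)
im[:,:400]=cv2.resize(c[100:175,265:315],(400,600),interpolation=cv2.INTER_CUBIC) #8
im[:,400:]=cv2.resize(b[165:225,370:410],(400,600),interpolation=cv2.INTER_CUBIC) #10
cv2.imwrite("pics/8.png",im)
E
```

```text
17.1833 [ 0.4258694  -0.21922469  0.08966926] 0.021264293651504586 22.083443999290466 [ 6.6975045   2.25937708 -2.41160538] r 0.1330854738206697 v 0.7734989763566013 toolyaw 97.79995702677587
```

View pics/8.png

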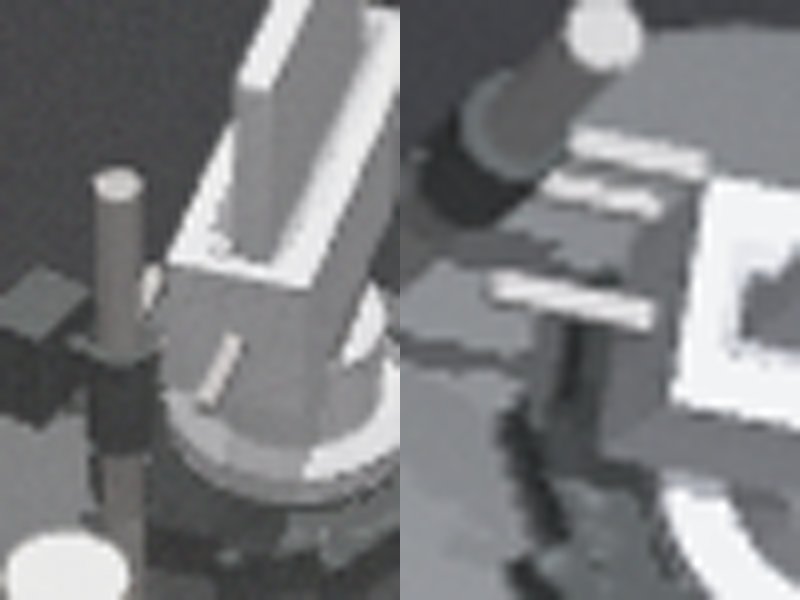

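```bash
python3 - <<'E'
from g import *
T,S=eyes.camera_model("top"),eyes.camera_model("side")
t=lambda *p:un(p,370,165,10,400); sd=lambda *p:un(p,265,100,8)
for n,x,ps in (("index",0,t((490,284),(655,315))),("up",.022,t((570,140),(708,168))),("lo",.022,t((542,183),(662,208)))):
    print("T",n,[yz(T,p,x) for p in ps])
print("S index",[yz(S,p,0) for p in sd((207,402),(236,338))],"S upbar",[yz(S,p,.022) for p in sd((150,285))])
# predicted side pixels in crop for upper bar vs lower bar at inner end, for mids
for mid in (.136,.140,.144):
  for k in (12.5e-3,-12.5e-3):
    print(mid,k,[np.round((proj(S,lw(.022,y,mid+k))[0]-[265,100])*8,0) for y in (.064,.09)],[np.round((proj(T,lw(.022,y,mid+k))[0]-[370,165])*10+[400,0],0) for y in (.064,.09)])
for z in (.1285,.1325): print(z,[np.round((proj(S,lw(0,y,z))[0]-[265,100])*8,0) for y in (.064,.092)],[np.round((proj(T,lw(0,y,z))[0]-[370,165])*10+[400,0],0) for y in (.064,.092)])
E
```

```text
T index [array([0.09239343, 0.1330324 ]), array([0.06383579, 0.13547885])]
T up [array([0.08719809, 0.15275203]), array([0.06343951, 0.15344565])]
T lo [array([0.08499153, 0.12675779]), array([0.06344627, 0.12704774])]
S index [array([0.08992659, 0.1342759 ]), array([0.06292296, 0.13417972])] S upbar [array([0.07027033, 0.15347741])]
0.136 0.0125 [array([154., 281.]), array([124., 342.])] [array([691., 171.]), array([543., 139.])]
0.136 -0.0125 [array([154., 351.]), array([125., 412.])] [array([649., 208.]), array([505., 177.])]
0.14 0.0125 [array([154., 270.]), array([124., 331.])] [array([699., 164.]), array([549., 132.])]
0.14 -0.0125 [array([154., 340.]), array([125., 401.])] [array([655., 202.]), array([511., 171.])]
0.144 0.0125 [array([153., 258.]), array([124., 320.])] [array([706., 158.]), array([555., 126.])]
0.144 -0.0125 [array([154., 329.]), array([125., 390.])] [array([662., 196.]), array([517., 165.])]
0.1285 [array([231., 353.]), array([201., 420.])] [array([638., 320.]), array([481., 286.])]
0.1325 [array([231., 342.]), array([201., 408.])] [array([645., 314.]), array([487., 281.])]
```

Index bar is at about z 0.134 and gauge mid at about 0.140, so exactly one more notch.

Call:
drive_tool --deltas '[{"linear":[-1,8.6,0],"twist":-3.7,"claw":0.2},{"linear":[-1.4,18.7,0],"twist":-8,"claw":0.2},{"linear":[-1,29,0],"twist":-12.4,"claw":0.2},{"linear":[0,39,0],"twist":-16.4,"claw":0.2},{"linear":[1.8,49,0],"twist":-21,"claw":0.2},{"linear":[4.4,58.6,0],"twist":-25.2,"claw":0.2},{"linear":[7.8,68,0],"twist":-29.4,"claw":0.2},{"linear":[11.8,77.5,0],"twist":-33.8,"claw":0.2},{"linear":[16.5,86.4,0],"twist":-38.1,"claw":0.2},{"linear":[21.8,95,0],"twist":-42.4,"claw":0.2},{"linear":[21.8,95,0],"twist":-42.4,"claw":0.2},{"linear":[21.8,95,0],"twist":-42.4,"claw":0.2}]'

```text
clock: 18.28
position: [0.4478, -0.1248, 0.0897]
ee_rot: [0.004, 0.296, 0.955, -0.001]
contact_force: [5.2, -2.9, -5.0]
width: 0.0216
gripper_force: 21.9
```

Call:
drive_tool --deltas '[{"linear":[-5.3,-8.6,0],"twist":4.3,"claw":0.2},{"linear":[-10,-17.5,0],"twist":8.6,"claw":0.2},{"linear":[-14,-27,0],"twist":13,"claw":0.2},{"linear":[-17.4,-36.4,0],"twist":17.2,"claw":0.2},{"linear":[-20,-46,0],"twist":21.5,"claw":0.2},{"linear":[-22,-56,0],"twist":26,"claw":0.2},{"linear":[-23,-66,0],"twist":30,"claw":0.2},{"linear":[-23.2,-76.3,0],"twist":34.4,"claw":0.2},{"linear":[-22.8,-86.4,0],"twist":38.7,"claw":0.2},{"linear":[-21.8,-95,0],"twist":42.4,"claw":0.2},{"linear":[-21.8,-95,0],"twist":42.4,"claw":0.2},{"linear":[-21.8,-95,0],"twist":42.4,"claw":0.2}]'

```text
clock: 19.28
position: [0.4259, -0.2192, 0.0897]
ee_rot: [0.003, -0.068, 0.998, -0.0]
contact_force: [7.0, 2.1, -2.7]
width: 0.0212
gripper_force: 22.1
```

Call:
drive_tool --deltas '[{"linear":[0,0,0],"twist":0,"claw":0.5},{"linear":[0,0,0],"twist":0,"claw":0.5},{"linear":[0,0,0],"twist":0,"claw":0.5},{"linear":[0,0,0],"twist":0,"claw":0.5},{"linear":[0,0,20],"twist":0,"claw":0.5},{"linear":[0,0,50],"twist":0,"claw":0.5},{"linear":[0,0,85],"twist":0,"claw":0.5},{"linear":[-20,0,120],"twist":0,"claw":0.5},{"linear":[-50,0,140],"twist":0,"claw":0.5},{"linear":[-80,0,140],"twist":0,"claw":0.5},{"linear":[-80,0,140],"twist":0,"claw":0.5},{"linear":[-80,0,140],"twist":0,"claw":0.5}]'

```text
clock: 20.28
position: [0.3417, -0.2185, 0.2292]
ee_rot: [0.0, -0.068, 0.998, -0.0]
contact_force: [-0.5, -0.1, -0.1]
width: 0.0428
gripper_force: 0.0
```

```bash
python3 v.py; python3 - <<'E'
from rig import eyes
import cv2,numpy as np
b=eyes.get_image("top")[:,:,::-1]; c=eyes.get_image("side")[:,:,::-1]
cv2.imwrite("pics/9b.png",b);cv2.imwrite("pics/9c.png",c)
im=np.zeros((600,800,3),np.uint8)
im[:300,:400]=cv2.resize(c[100:175,255:355],(400,300),interpolation=cv2.INTER_CUBIC)
im[300:,:400]=cv2.resize(c,(400,300))
im[:,400:]=cv2.resize(b[165:225,370:410],(400,600),interpolation=cv2.INTER_CUBIC) #10
cv2.imwrite("pics/9.png",im)
E
```

```text
20.2833 [ 0.34167635 -0.21848745  0.22919753] 0.04275743410587437 0.0 [-0.54330611 -0.0861499  -0.12904102] r 0.21664852395499443 v 0.7127909476300699 toolyaw 97.80078540103779
```

View pics/9.png

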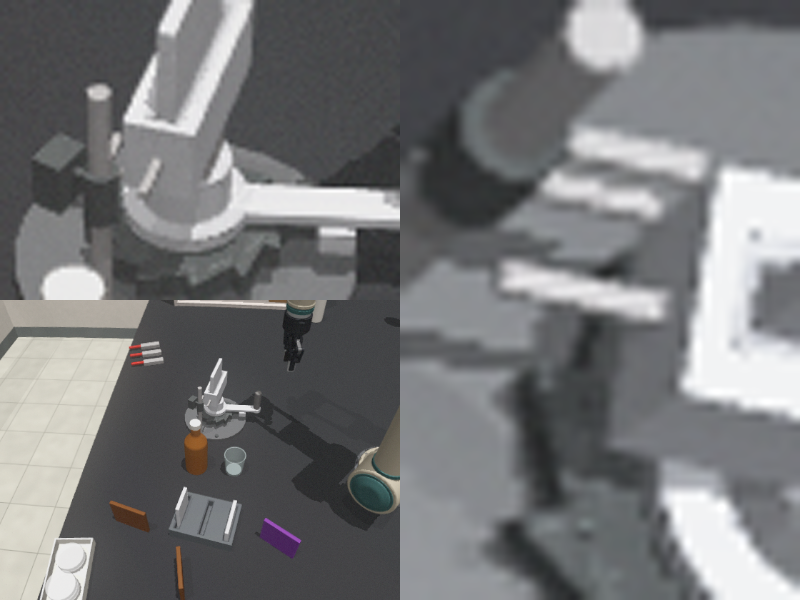

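The plate stands in the holder, the index bar has risen one more notch (top crop from (500,273) to (670,306)) to about z 0.141 against the gauge mid of 0.140, and the gripper is clear. The bystanders are undisturbed.

```bash
python3 -c "
from rig import manip;print(manip.sign_off())"
```

```text
the job is handed in; nothing more can be done
None
```

The full-size plate is seated in the lift's holder and the holder is jacked up three notches, leaving its index bar within about 2 mm of the gauge's mid-height; the lever is released and the job is handed in.

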